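# Strip the copper forming jig

### The arm

A 6-joint arm with a two-finger parallel gripper is mounted at the origin on the work surface. World frame = base frame: x ahead of the robot, y to its left, z up, the work surface at z = 0. Lengths are in m, angles in rad, forces in N, time in s.
With the tool pointing down it reaches from about 0.35 to 0.975 m from the base axis. Payload 4.9 kg.
Tool frame: the origin (TCP) lies midway between the tips of the shut fingers; the grasp point (between the pads) lies 19 mm behind it; z points along the fingers, y is the line along which they close (so a half turn about z gives the same grasp; the last joint's range is limited). The gripper opens to 85 mm and grips with 20 to 120 N. Pads are 22 mm wide; open, the fingers measure 114 mm over their backs; the gripper's body (76 mm by 85 mm) begins 54 mm behind the grasp point. The pads swing forward as they close: fully open they stand 13 mm farther back than shut.
Start: joints at [-1.286, 0.053, 1.613, -0, 1.476, -0.119], TCP at [0.246, -0.575, 0.231] pointing down, gripper open.
Joint ranges: [-3.01, 3.01], [-1.01, 2.22], [0.06, 2.58], [-1.02, 4.17], [0.09, 2.62], [-3.14, 3.14]. Speed limits (rad/s): [2.57, 2.57, 3.14, 3.14, 3.14, 3.14].

### API

Orientations are given as [roll, pitch, yaw] about the fixed x, y, z axes, in that order (R = Rz(yaw) Ry(pitch) Rx(roll)).
In Python, from workcell import env gives the robot as it stands. The module is installed in compiled form; this text tells all that it offers.
- The arm moves only by the tool jog_arm, never from a script. Its argument "increments" is text: rows parted by semicolons, each of 7 numbers parted by spaces: the turn, a rotation vector about the tool's x, y, z in units of 5 degrees (1.0 is 5 degrees), then the shift along the tool's x, y, z in units of 50 mm (1.0 is 50 mm), then the opening, from 0 (shut) to 1 (fully open). In form: rx ry rz x y z jaw; .... A call has 1 to 8 rows; each row shifts and turns the commanded pose from where the row before left it, along the tool's axes as they then stand; what a row does not reach is not made up. A row lasts 1/10 s, in which the tool goes at most 50 mm and 8.59 degrees, less where a joint would pass 70% of its speed; a pose out of reach is approached as far as the arm can. A call is refused whole if a number of a shift passes 1 or a number of a turn 1, either way. A call with a gripper value outside its range is refused whole. The fingers move at their own pace and stop on an object; "newtons" is the grip in N (left out, the last holds). Time passes only in rows, so rows that do not move let the fingers close. It gives the time, the measured TCP pose, the force, the opening and the grip force at its end, in the units of the state.
- env.sense(): the state, without advancing time (a new reading comes with each control period).
- env.snapshot(name): name is "scene" or "top"; returns a dict with "img" (384x512x3 uint8, blue, green, red), "vfov" (degrees; the focal length in pixels is half the picture's height over the tangent of half this angle, whatever the lens; pixels are square), "cx", "cy" (the principal point, pixels), "cam_to_world" (4x4, takes a point from camera to world coordinates). Camera axes: x right, y up, looking along -z (the intrinsics and any distortion apply to the point x, -y, -z); pixel columns grow to the right and rows downward; lengths in m; the calibration is good to about 2 mm. A picture is of the moment at which its call begins. There is no depth.
- env.finish_job(): hands the job in; it is judged then, once.
Trained networks look in a picture, given as the dict that the camera call returned (one of the last four; its "shot" number tells which), for a name from the list of things; names that differ only in an ending like _2 or _b are one class to them, and where a whole thing is asked for, a point or a joint stands for the part that bears it (a point fixed in the world has none). Each returns a list of dicts, best first, with "p" (0 to 1); they miss things now and then, are a little off and sometimes report something else, mostly with a low value. They report only what shows in the picture. A call takes as long as a camera call.
- env.spot_in(thing, picture): "position" ([x, y, z] in m, in world coordinates, good to about 4 mm: the middle of the surface that is visible of it).
- env.masks_of(thing, picture): "region" (384x512 bool, what is visible of it).
The state is a dict: "clock": time; "joint_pos": joint angles; "dq": joint speeds; "effort": joint torques, N m; "eef_pos": TCP position; "eef_rot": TCP orientation; "ft_force": force on the tool from outside, world axes, zero at the start; "wrist_torque": the same for the moment, N m; "gripper_width": finger opening in m; "gripper_force": force on a finger pad.
Only numpy, scipy, OpenCV 4.12 (cv2) and the standard library are available. Lean on these libraries where they do the work, as an engineer would, in place of code of your own. Each camera call takes 0.05 s, during which the arm holds its last target. There are 200 camera calls.

### The job

The copper tray on the bench jig is formed, so take the stack apart from the top: stand the black iron weight in the middle of the black rubber mat, then lay the copper tray, rim down and lengthwise, in the middle of the cork mat. Only then free the wooden former: flip the red ratchet pawl up by pushing its lever right back, away from the former, pull the blue clamp bar back off the former by its knob, and lay the former lengthwise, flat and boss up, in the middle of the blue-lined wooden storage tray. Set every piece down without dropping it, leave the clamp open, and do not shift or knock over the bottle.

Things in the scene. Friction and masses are not known exactly. Their poses are not given: they have to be found in the camera images.
- jig: Dark green cast jig, bolted down. Origin: on the bench under the middle of its bed; x = clamping axis, from clamp bar to fixed jaw (away from the robot). Base plate x -173 to +87, 100 mm wide, top z 12 mm; the former lies on it centred on the origin, 0.5 mm between the jaws. Fixed jaw: x +60 to +83, top z 34. Bracket cheeks by the pawl pin: top z 48, 35 mm wide.
- pawl (a joint): Red pawl, rad: 0 = down, locking the bar; lifting it (to 1.0 at most) frees the bar from 0.3. Turns on a pin along the jig's y at jig x -138, z 40 mm. Upright lever tab on it, 45 mm long, 14 mm wide (y), 6 mm thick; at 0 it leans 0.26 rad towards the former, tip at jig x -126, z 83. Pushing the tip towards the jig's -x lifts the pawl; about 1 N; it stays where it is left.
- bar (a joint): Blue sliding jaw, m: 0 = clamped, to 0.025 along the jig's -x; 3 N friction, stays put; locked while the pawl is down. At 0: jaw x -88 to -60.5, 56 mm wide, top z 37; its lip reaches over the former's end to x -54, hooking it; clear of it past 0.008. Black upright pull knob on it, 20 mm diameter, axis at jig x -72, y 0, z 37 to 77 mm; 42 mm free between knob and pawl lever.
- weight: Black iron hold-down weight, about 0.6 kg, standing on the copper tray: foot 70 x 40 x 22 mm (x, y, z), on it a square post 22 x 22 mm up to 66 mm, to grip it by (the lowest 6 mm of the post has a 34 x 32 mm collar). Origin: centre of the underside.
- copper_tray: Copper tray with two spirals, lying rim down over the former's boss like a lid: 96 x 62 mm (x, y), 11 mm high, its rim hangs loosely (about 4 mm of play) round the boss and rests on the former's shoulder. Overhangs the former 3 mm on either long side. Origin: centre of the rim's lower plane; x lengthwise, z up.
- former: Pale hardwood former, lying in the jig under the copper tray: base 120 x 56 x 18 mm (x, y, z) with a boss 82 x 46 mm, 7 mm high, centred on top. Origin: centre of the underside; x lengthwise, z up.
- rubber_mat: Black rubber mat, 115 x 85 mm (x, y), 8 mm thick, fixed: place of the weight. Origin: centre of the underside, so its top is at 8 mm.
- cork_mat: Cork mat, 150 x 110 mm (x, y), 8 mm thick, fixed: place of the copper tray. Origin: centre of the underside, top at 8 mm; x lengthwise.
- former_rack: Low wooden storage tray, dark rim, lined with blue felt, 166 x 136 mm outside, 150 x 120 mm inside (x, y), fixed: place of the former. Floor at 6 mm, rim up to 14 mm above the bench. Origin: centre of the underside; x lengthwise.
- bottle: Brown bottle with a white cap, 58 mm diameter, 170 mm high, standing beyond the work on the robot's left: leave it. Origin: centre of the underside. A hammer and a cardboard box also lie beyond the work.

How it is judged:
By the outcome, as a careful person would: the job done as asked, in the order asked, and still so for the second after the job is handed in, with the robot touching nothing.
It also fails if it takes over 109 s, if anything falls off the work surface, if the arm or the gripper's body presses on something with over 40 N, if the wrist force passes 120 N, or if a joint passes its speed limit or range.

## Working session

There is one attempt and no reset: what is moved stays moved. The work goes in short steps, Python scripts to look and compute and a tool call to move; the robot and the scene stay as the last step left them, time stands still between calls to the robot, and variables do not carry over. Pictures are saved under pics/ and viewed, at most 14 in all, crops included, and the job is handed in when it is done.

Besides the shell and the picture viewer there is one more tool, called as name(argument=value, ...) on one line, values as JSON. jog_arm: Moves the arm, as the interface text tells. Its arguments: {"type":"object","properties":{"increments":{"type":"string"},"newtons":{"type":"number"}},"required":["increments"]}

```bash
mkdir -p pics; python3 - <<'E'
from workcell import env
import cv2,numpy as np
s=env.sense();print(s)
for n in("scene","top"):
    p=env.snapshot(n);cv2.imwrite(f"pics/{n}0.png",p["img"]);print(n,p["vfov"],p["cx"],p["cy"],p.keys());print(np.round(p["cam_to_world"],4))
    for t in("jig","pawl","bar","weight","copper_tray","former","rubber_mat","cork_mat","former_rack","bottle"):
        r=env.spot_in(t,p);print(t,[(np.round(q["position"],3).tolist(),round(q["p"],2)) for q in r[:2]])
print(env.sense()["clock"])
E
```

```text
{'clock': 0.0, 'joint_pos': array([-1.28598258e+00,  5.33659019e-02,  1.61430049e+00,  7.25466945e-06,
        1.47597997e+00, -1.18988267e-01]), 'dq': array([ 0.00158767,  0.00037164, -0.0001667 ,  0.00015865, -0.00053373,
       -0.00063212]), 'effort': array([-3.87090504e-04, -3.93686986e+01, -3.70177853e+01, -2.86489876e-04,
        7.02702440e-03, -1.02645845e-05]), 'eef_pos': array([ 0.24540689, -0.57413039,  0.23005353]), 'eef_rot': array([-3.13955433e+00, -2.50960147e-04,  4.03801058e-01]), 'ft_force': array([-0.05128429,  0.94380961,  0.18051472]), 'wrist_torque': array([ 0.0136855 , -0.04055788, -0.0395195 ]), 'gripper_force': 0.0, 'gripper_width': 0.08522308226287857}
scene 57.21106581404118 254.92551308894755 194.08850702477454 dict_keys(['img', 'vfov', 'cx', 'cy', 'cam_to_world', 'shot'])
[[ 0.8489 -0.3035  0.4328  0.9701]
 [ 0.5285  0.5067 -0.6812 -0.6014]
 [-0.0126  0.807   0.5905  0.5793]
 [ 0.      0.      0.      1.    ]]
jig [([0.537, 0.289, 0.015], 0.79)]
pawl [([0.482, 0.306, 0.054], 0.4)]
bar [([0.532, 0.306, 0.036], 0.55), ([0.618, 0.091, 0.005], 0.43)]
weight 
[... 461 characters left out ...]
'cx', 'cy', 'cam_to_world', 'shot'])
[[ 0.0046  0.9987 -0.0508  0.5589]
 [-0.9999  0.0054  0.0155  0.0133]
 [ 0.0158  0.0507  0.9986  1.0048]
 [ 0.      0.      0.      1.    ]]
jig [([0.526, 0.304, 0.011], 0.86)]
pawl [([0.483, 0.307, 0.047], 0.56), ([0.61, 0.102, 0.009], 0.46)]
bar [([0.521, 0.311, 0.039], 0.84)]
weight [([0.609, 0.318, 0.059], 0.67)]
copper_tray [([0.588, 0.296, 0.042], 0.79), ([0.61, 0.101, 0.009], 0.25)]
former [([0.601, -0.098, 0.003], 0.73), ([0.654, 0.309, 0.031], 0.71)]
rubber_mat [([0.609, 0.103, 0.01], 0.66), ([0.52, 0.306, 0.012], 0.36)]
cork_mat [([0.603, -0.332, 0.009], 0.56)]
former_rack [([0.597, -0.098, 0.008], 0.82)]
bottle [([0.74, 0.186, 0.113], 0.6)]
1.1
```

View pics/scene0.png

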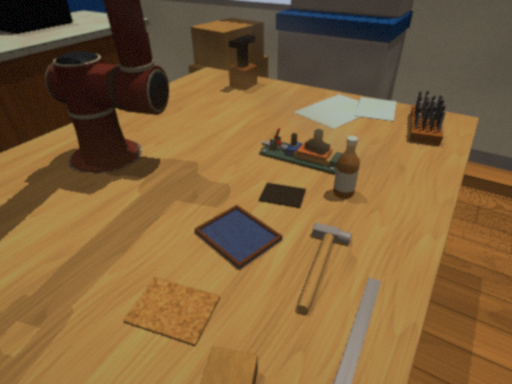

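View pics/top0.png

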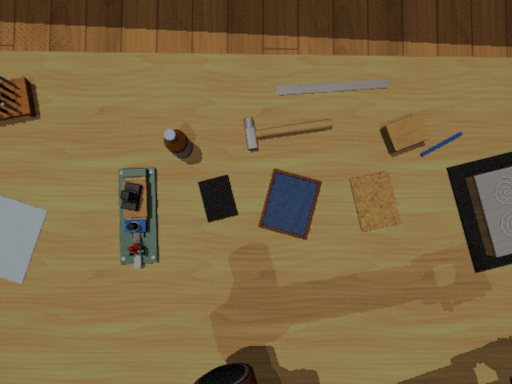

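The scene view shows the jig at about (300,152), the bottle at (346,170), the rubber mat at (283,195), the storage tray at (238,236) and the cork mat at (173,309). In the top view these are the jig at (138,215) with its clamping axis up, the rubber mat at (218,198), the storage tray at (291,204) and the cork mat at (375,201). Each mat is turned a little.

```bash
cat >h.py <<'E'
from workcell import env
import cv2,numpy as np
def K(p):
    f=p["img"].shape[0]/2/np.tan(np.radians(p["vfov"])/2);return f
def ray(p,uv):
    uv=np.atleast_2d(uv).astype(float);f=K(p);M=np.array(p["cam_to_world"])
    d=np.c_[(uv[:,0]-p["cx"])/f,-(uv[:,1]-p["cy"])/f,-np.ones(len(uv))]@M[:3,:3].T
    return M[:3,3],d
def plane(p,uv,z):
    o,d=ray(p,uv);return o+d*((z-o[2])/d[:,2])[:,None]
def proj(p,X):
    M=np.array(p["cam_to_world"]);c=(np.atleast_2d(X)-M[:3,3])@M[:3,:3];f=K(p)
    return np.c_[p["cx"]-f*c[:,0]/c[:,2],p["cy"]+f*c[:,1]/c[:,2]]
def tri(p,a,q,b):
    o,d=ray(p,a);O,D=ray(q,b);d=d[0]/np.linalg.norm(d[0]);D=D[0]/np.linalg.norm(D[0])
    t=np.linalg.lstsq(np.c_[d,-D],O-o,rcond=None)[0];x=o+t[0]*d;y=O+t[1]*D
    return (x+y)/2,np.linalg.norm(x-y)
def rect(p,m,z):
    c=max(cv2.findContours(m.astype(np.uint8),0,cv2.CHAIN_APPROX_NONE)[0],key=cv2.contourArea).reshape(-1,2)
    w=plane(p,c,z)[:,:2];(c0,s,a)=cv2.minAreaRect((w*1000).astype(np.float32))
    if s[0]<s[1]:s=s[::-1];a+=90
    a=(a+90)%180-90
    return np.round(c0,1),np.round(s,1),round(a,1)
E
python3 - <<'E'
from h import *
import pickle
P={n:env.snapshot(n) for n in("scene","top")};M={}
Z=dict(rubber_mat=.008,cork_mat=.008,former_rack=.014,jig=.012,copper_tray=.048,weight=.09,bar=.037,pawl=.05,former=.03,bottle=0.1)
for t,z in Z.items():
    c={}
    for n,p in P.items():
        r=env.masks_of(t,p)
        if not r: print(t,n,"none");continue
        m=r[0]["region"];M[t,n]=m;ys,xs=np.nonzero(m);c[n]=(xs.mean(),ys.mean());print(t,n,round(r[0]["p"],2),m.sum(),np.round(c[n],1),rect(p,m,z))
    if len(c)==2:
        x,e=tri(P["scene"],c["scene"],P["top"],c["top"]);print("   tri",np.round(x*1000,1),"gap",round(e*1000,1))
pickle.dump((P,M),open("s0.pkl","wb"))
a=cv2.resize(P["top"]["img"][160:275,105:245],None,fx=5,fy=5,interpolation=cv2.INTER_CUBIC);cv2.imwrite("pics/t1.png",a)
a=cv2.resize(P["scene"]["img"][110:210,240:375],None,fx=5.5,fy=5.5,interpolation=cv2.INTER_CUBIC);cv2.imwrite("pics/s1.png",a)
E
```

```text
rubber_mat scene 0.64 808 [282.1 195.2] (array([616. ,  92.9]), array([112.3,  93. ]), 15.6)
rubber_mat top 0.75 1253 [217.1 198.4] (array([611.5,  99.3]), array([114.1,  85.6]), 14.4)
   tri [6.123e+02 1.003e+02 1.000e-01] gap 1.8
cork_mat scene 0.86 3969 [172.4 310.7] (array([ 611.1, -336.9]), array([151.5, 112.2]), 12.9)
cork_mat top 0.88 2162 [374.  200.8] (array([ 607.4, -335.1]), array([151. , 112.7]), 13.3)
   tri [ 608.1 -336.9   -2.1] gap 1.6
former_rack scene 0.91 3141 [237.7 236. ] (array([ 604. , -104.6]), array([178. , 148.2]), -15.7)
former_rack top 0.83 3097 [289.4 204.1] (array([595.5, -98.7]), array([171.4, 141.2]), -15.0)
   tri [ 5.984e+02 -9.970e+01 -3.000e-01] gap 3.6
jig scene 0.58 1106 [293.  154.2] (array([557.2, 338.8]), array([278.2, 192. ]), 2.0)
jig top 0.91 2433 [139.2 224.4] (array([557.6, 314.3]), array([271.8, 102.9]), 2.1)
   tri [539.1 311.4   5.3] gap 0.4
copper_tray scene 0.55 1204 [294.2 154.4] (array([581.7, 279.3]), array([263.7, 179.8]), 2.1)
copper_tray top 0.61 436 [138. 202.] (array([606.6, 310.8]), array([94.8, 62.6]), 1.1)
   tri [578.4 29
[... 358 characters left out ...]
, 312.7]), array([65.9, 63.6]), 0.3)
   tri [511.4 313.   29.2] gap 1.5
pawl scene 0.5 46 [277.3 137.6] (array([475.4, 315.8]), array([113.8,  18.5]), -59.3)
pawl top 0.72 1300 [217.3 198.5] (array([609.4,  93.6]), array([111. ,  85.9]), 14.1)
   tri [601.9  83.6 181.9] gap 0.2
former scene 0.71 195 [312.9 159.1] (array([620.9, 278.6]), array([120.6,  68.6]), 24.5)
former top 0.56 152 [136.  190.4] (array([663. , 316.4]), array([56.5, 13.3]), -85.8)
   tri [621.2 313.3  12.9] gap 23.8
bottle scene 0.66 1122 [346.3 170.5] (array([753.1, 192.3]), array([317.6,  57.1]), -75.6)
bottle top 0.83 634 [177.4 143.4] (array([745. , 192.9]), array([85.9, 56.7]), 45.4)
   tri [750.6 197.9  72.5] gap 2.4
```

View pics/t1.png

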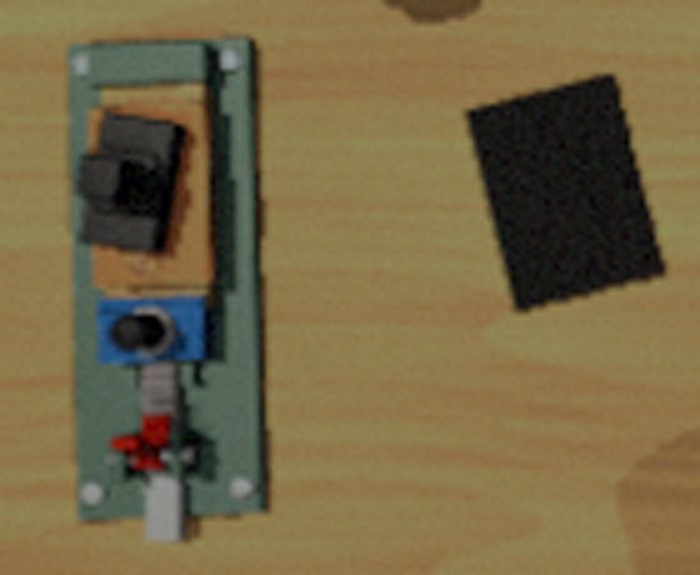

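View pics/s1.png

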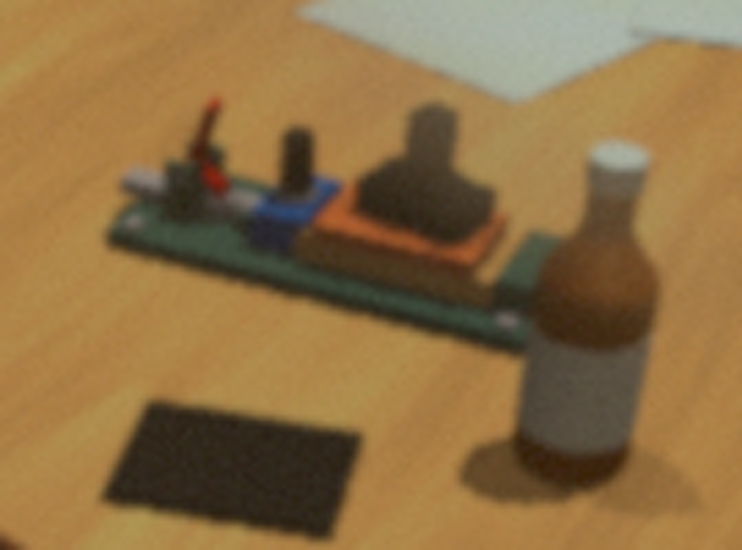

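The crops confirm the layout. In t1 the knob top is at about (125,328), the post top at (98,178), the pawl tip at (118,447) and the plate corners at (252,37), (266,510) and (82,520). In s1 the knob top is at (298,132), the post top at (434,112) and the pawl tip at (215,102).

```bash
python3 - <<'E'
from h import *
import pickle
P,M=pickle.load(open("s0.pkl","rb"));T,S=P["top"],P["scene"]
t=lambda x,y:((x+.5)/5-.5+105,(y+.5)/5-.5+160)
s=lambda x,y:((x+.5)/5.5-.5+240,(y+.5)/5.5-.5+110)
for n,a,b in(("knobtop",(125,328),(298,132)),("posttop",(98,178),(434,112)),("tip",(118,447),(215,102))):
    x,e=tri(T,t(*a),S,s(*b));print(n,np.round(x*1000,1),round(e*1000,1))
def pl(n,pts,z):
    w=plane(T,[t(*q) for q in pts],z)*1000;print(n,np.round(w[:,:2]).tolist(),"mean",np.round(w.mean(0)[:2],1))
pl("plate",[(252,37),(266,510),(82,520)],.012)
pl("foot",[(113,115),(187,125),(160,250),(82,240)],.063)
pl("tray",[(88,108),(207,104),(213,288),(95,290)],.041)
pl("bar",[(98,300),(205,300),(204,362),(98,362)],.037)
pl("jaw",[(208,42),(208,82)],.034)
pl("knob",[(125,328)],.077);pl("post",[(98,178)],.107);pl("tip",[(118,447)],.083);pl("mat",[(467,113),(612,75),(664,272),(518,310)],.008)
# shadow-free sharp rects using colour thresholds
from itertools import product
def fit(t_,z,W,H,names=("top","scene")):
    from scipy.optimize import minimize
    for n in names:
        p=P[n];m=M[t_,n].astype(np.uint8)
        def cost(v):
            c,sn=np.cos(v[2]),np.sin(v[2])
            X=np.array([[v[0]/1000+c*a-sn*b,v[1]/1000+sn*a+c*b,z] for a,b in((W/2,H/2),(-W/2,H/2),(-W/2,-H/2),(W/2,-H/2))])
            q=np.zeros((384*4,512*4),np.uint8);cv2.fillPoly(q,[np.round(proj(p,X)*4+1.5).astype(np.int32)],1)
            q=cv2.resize(q.astype(np.float32),(512,384),interpolation=cv2.INTER_AREA);return np.abs(q-m).sum()
        r0=rect(p,M[t_,n],z);r=minimize(cost,[*r0[0],np.radians(r0[2])],method="Nelder-Mead",options=dict(initial_simplex=np.array([*r0[0],np.radians(r0[2])])+np.array([[0,0,0],[6,0,0],[0,6,0],[0,0,.06]])))
        print(t_,n,np.round(r.x[:2],1),round(np.degrees(r.x[2]),1),round(r.fun),m.sum())
fit("rubber_mat",.008,.115,.085);fit("cork_mat",.008,.150,.110);fit("former_rack",.014,.166,.136);fit("copper_tray",.041,.096,.062,("top",))
# bottle foot
E
```

```text
knobtop [537.7 313.4  78. ] 1.4
posttop [613.7 320.1 106. ] 2.3
tip [479.9 315.6  81.5] 3.0
plate [[696.0, 269.0], [439.0, 257.0], [433.0, 356.0]] mean [522.8 294.1]
foot [[648.0, 327.0], [643.0, 289.0], [578.0, 301.0], [583.0, 342.0]] mean [613.1 314.8]
tray [[654.0, 348.0], [656.0, 285.0], [559.0, 280.0], [557.0, 342.0]] mean [606.5 313.7]
bar [[552.0, 342.0], [552.0, 285.0], [520.0, 285.0], [519.0, 341.0]] mean [535.9 313.1]
jaw [[690.0, 287.0], [669.0, 287.0]] mean [679.5 286.9]
knob [[538.0, 314.0]] mean [538.3 314. ]
post [[613.0, 319.0]] mean [612.7 319.2]
tip [[479.0, 314.0]] mean [478.8 314.3]
mat [[656.0, 152.0], [677.0, 72.0], [569.0, 43.0], [547.0, 123.0]] mean [612.2  97.5]
rubber_mat top [611.5  99.5] 14.7 67 1253
rubber_mat scene [615.6  92.4] 13.9 63 808
cork_mat top [ 607.1 -334. ] 13.0 57 2162
cork_mat scene [ 611.3 -337.7] 12.9 84 3969
former_rack top [597.3 -99. ] -15.4 99 3097
former_rack scene [ 605.6 -108.8] -15.0 296 3141
copper_tray top [606.9 313.1] 3.4 478 436
```

```bash
cat >>h.py <<'E'
def go(x,y,z,yaw_deg):
    """tool-down move: turn units (do first), then shift units in the turned frame"""
    s=env.sense();p=s["eef_pos"];a=s["eef_rot"][2];w=np.radians(yaw_deg)
    dt=(w-a+np.pi)%(2*np.pi)-np.pi
    d=np.array([x,y,z])-p
    print("at",np.round(p,4),np.round(np.degrees(s["eef_rot"]),2),"w",round(s["gripper_width"],4),"F",np.round(s["ft_force"],1),"t",round(s["clock"],2))
    print("turn rz",round(-np.degrees(dt)/5,2),"shift",np.round(np.array([d[0]*np.cos(w)+d[1]*np.sin(w),d[0]*np.sin(w)-d[1]*np.cos(w),-d[2]])/.05,3))
E
echo ok
```

```text
ok
```

jog_arm(increments="0 0 0.98 0 0 0 1;0 0 0.98 0 0 0 1;0 0 0.98 0 0 0 1;0 0 0.98 0 0 0 1;0 0 0.98 0 0 0 1;0 0 0.98 0 0 0 1;0 0 0.98 0 0 0 1;0 0 0 0 0 0 1")

```text
clock: 3.0
eef_pos: [0.2456, -0.5747, 0.2313]
eef_rot: [3.142, 0.0, -0.195]
ft_force: [0.6, 0.6, 0.4]
gripper_width: 0.0854
gripper_force: 0.0
```

jog_arm(increments="0 0 0 0.19 -0.945 0 1;0 0 0 0.19 -0.945 0 1;0 0 0 0.19 -0.945 0 1;0 0 0 0.19 -0.945 0 1;0 0 0 0.19 -0.945 0 1;0 0 0 0.19 -0.945 0 1;0 0 0 0.19 -0.945 0 1;0 0 0 0.19 -0.945 0 1")

```text
clock: 3.8
eef_pos: [0.3937, -0.2168, 0.2316]
eef_rot: [3.141, -0.001, -0.193]
ft_force: [1.3, 0.6, 0.0]
gripper_width: 0.0854
gripper_force: 0.0
```

jog_arm(increments="0 0 0 0.19 -0.945 0 1;0 0 0 0.19 -0.945 0 1;0 0 0 0.19 -0.945 0 1;0 0 0 0.19 -0.945 0 1;0 0 0 0.19 -0.945 0 1;0 0 0 0.19 -0.945 0 1;0 0 0 0.19 -0.945 0 1;0 0 0 0.19 -0.945 0 1")

```text
clock: 4.6
eef_pos: [0.5416, 0.1397, 0.2315]
eef_rot: [-3.142, -0.001, -0.192]
ft_force: [0.9, -1.0, 0.6]
gripper_width: 0.0856
gripper_force: 0.0
```

jog_arm(increments="0 0 0 0.19 -0.945 0 1;0 0 0 0.19 -0.945 0 1;0 0 0 0.19 -0.945 0 1;0 0 0 0.19 -0.945 0 1;0 0 0 0 0 0 1;0 0 0 0 0 0 1")

```text
clock: 5.2
eef_pos: [0.6148, 0.3164, 0.2303]
eef_rot: [3.14, 0.001, -0.192]
ft_force: [-0.1, -0.3, 0.0]
gripper_width: 0.0855
gripper_force: 0.0
```

```bash
python3 - <<'E'
from h import *
go(.613,.317,.075,-11)
p=env.snapshot("scene");cv2.imwrite("pics/s2.png",cv2.resize(p["img"][60:210,230:380],None,fx=4,fy=4,interpolation=cv2.INTER_CUBIC))
E
```

```text
at [0.6148 0.3164 0.2303] [ 1.7993e+02  7.0000e-02 -1.0990e+01] w 0.0855 F [-0.1 -0.3  0. ] t 5.2
turn rz 0.0 shift [-0.037 -0.004  3.107]
```

View pics/s2.png

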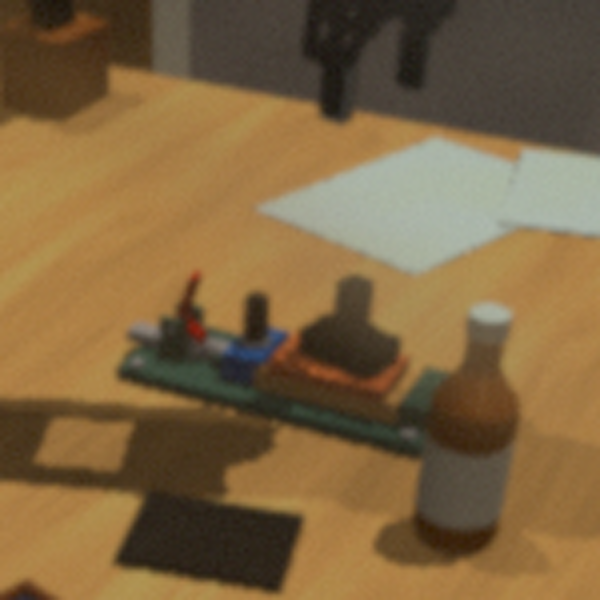

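The open fingers hang well above the post, seen at about (355,295), and nothing is disturbed. I'll lower onto it and grip.

jog_arm(increments="0 0 0 -0.03 0 0.8 1;0 0 0 0 0 0.8 1;0 0 0 0 0 0.7 1;0 0 0 0 0 0.5 1;0 0 0 0 0 0.3 1;0 0 0 0 0 0 1;0 0 0 0 0 0 1")

```text
clock: 5.95
eef_pos: [0.6143, 0.3156, 0.0779]
eef_rot: [-3.141, -0.002, -0.195]
ft_force: [-0.4, 0.4, 1.0]
gripper_width: 0.0853
gripper_force: 0.0
```

jog_arm(increments="0 0 0 0 0 0 0.1;0 0 0 0 0 0 0.1;0 0 0 0 0 0 0.1;0 0 0 0 0 0 0.1;0 0 0 0 0 0 0.1;0 0 0 0 0 0 0.1;0 0 0 0 0 0 0.1;0 0 0 0 0 0 0.1", newtons=60)

```text
clock: 6.75
eef_pos: [0.6143, 0.317, 0.0776]
eef_rot: [-3.139, -0.002, -0.195]
ft_force: [0.3, 5.0, 3.9]
gripper_width: 0.0211
gripper_force: 65.8
```

jog_arm(increments="0 0 0 0 0 -0.3 0.1;0 0 0 0 0 -0.6 0.1;0 0 -0.85 0 0 -0.5 0.1;0 0 -0.85 0 0 0 0.1;0 0 -0.85 0 0 0 0.1;0 0 -0.85 0 0 0 0.1;0 0 -0.85 0 0 0 0.1;0 0 -0.87 0 0 0 0.1")

```text
clock: 7.55
eef_pos: [0.6114, 0.3141, 0.1433]
eef_rot: [3.139, 0.007, 0.255]
ft_force: [-0.0, 0.3, -6.4]
gripper_width: 0.021
gripper_force: 64.3
```

jog_arm(increments="0 0 0 -0.228 0.844 0 0.1;0 0 0 -0.228 0.844 0 0.1;0 0 0 -0.228 0.844 0 0.1;0 0 0 -0.228 0.844 0 0.1;0 0 0 -0.228 0.844 0 0.1;0 0 0 0 0 0 0.1;0 0 0 0 0 0 0.1")

```text
clock: 8.25
eef_pos: [0.6089, 0.0956, 0.1441]
eef_rot: [-3.141, 0.005, 0.249]
ft_force: [-0.2, -0.0, -6.6]
gripper_width: 0.021
gripper_force: 64.4
```

```bash
python3 - <<'E'
from h import *
go(.612,.0985,.0446,14.5)
P=env.snapshot("top")
p=env.snapshot("scene");cv2.imwrite("pics/s3.png",np.hstack([cv2.resize(p["img"][110:230,230:350],(480,480),interpolation=cv2.INTER_CUBIC),cv2.resize(P["img"][160:240,110:165],(330,480),interpolation=cv2.INTER_CUBIC)]))
E
```

```text
at [0.6089 0.0956 0.1441] [-179.97    0.31   14.28] w 0.021 F [-0.2 -0.  -6.6] t 8.25
turn rz -0.04 shift [ 0.074 -0.041  1.99 ]
```

View pics/s3.png

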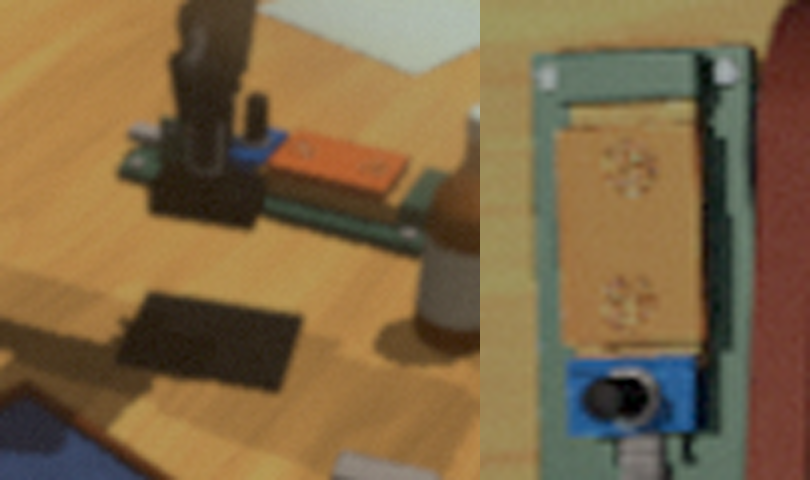

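The weight is held, with its foot level at about (205,200) in the left panel. The copper tray lies undisturbed on the former; its corners in the right panel are about (555,128), (698,122), (703,350) and (563,348). I'll lower the weight.

jog_arm(increments="0 0 -0.04 0.07 -0.04 0.5 0.1;0 0 0 0 0 0.7 0.1;0 0 0 0 0 0.45 0.1;0 0 0 0 0 0.2 0.1;0 0 0 0 0 0.05 0.1;0 0 0 0 0 0 0.1")

```text
clock: 8.95
eef_pos: [0.6142, 0.1008, 0.0519]
eef_rot: [3.141, -0.001, 0.256]
ft_force: [0.0, 0.1, -6.8]
gripper_width: 0.0213
gripper_force: 64.3
```

jog_arm(increments="0 0 0 0 0 0.03 0.1;0 0 0 0 0 0.03 0.1;0 0 0 0 0 0 0.1")

```text
clock: 9.25
eef_pos: [0.6143, 0.1002, 0.0492]
eef_rot: [3.141, -0.001, 0.255]
ft_force: [-0.1, 0.2, -7.0]
gripper_width: 0.0209
gripper_force: 64.4
```

```bash
python3 - <<'E'
from h import *
go(.612,.0985,.0446,14.5)
P=env.snapshot("top")
t=lambda x,y:((x+.5)/6-.5+110,(y+.5)/6-.5+160)
w=plane(P,[t(*q) for q in [(75,128),(218,122),(223,350),(83,348)]],.041)*1000;print(np.round(w[:,:2]),w.mean(0))
r=env.masks_of("copper_tray",P)[0];print(r["p"],r["region"].sum(),rect(P,r["region"],.041))
r=env.masks_of("bar",P)[0];print(r["p"],r["region"].sum(),rect(P,r["region"],.037))
E
```

```text
at [0.6143 0.1002 0.0492] [ 1.7998e+02 -8.0000e-02  1.4630e+01] w 0.0209 F [-0.1  0.2 -7. ] t 9.25
turn rz 0.03 shift [-0.053  0.02   0.092]
[[655. 348.]
 [658. 285.]
 [557. 281.]
 [557. 342.]] [606.59345353 314.20882899  41.        ]
0.67 888 (array([607. , 314.4]), array([95.9, 64.4]), 3.6)
0.73 489 (array([519.3, 311. ]), array([68.4, 60.6]), 1.3)
```

jog_arm(increments="0 0 0 -0.05 0.02 0.03 0.1;0 0 0 0 0 0.03 0.1;0 0 0 0 0 0 0.1")

```text
clock: 9.7
eef_pos: [0.6114, 0.0984, 0.045]
eef_rot: [-3.142, 0.0, 0.255]
ft_force: [-0.3, 0.5, -6.6]
gripper_width: 0.0211
gripper_force: 64.6
```

jog_arm(increments="0 0 0 0 0 0.02 0.1;0 0 0 0 0 0.01 0.1;0 0 0 0 0 0 0.1")

```text
clock: 10.0
eef_pos: [0.6116, 0.0985, 0.0448]
eef_rot: [3.142, 0.001, 0.255]
ft_force: [-5.1, -0.7, 2.2]
gripper_width: 0.0208
gripper_force: 65.7
```

jog_arm(increments="0 0 0 0 0 0 0.6;0 0 0 0 0 0 0.6;0 0 0 0 0 0 0.6;0 0 0 0 0 -0.3 0.8;0 0 0 0 0 -0.8 1;0 0 0 0 0 -0.9 1;0 0 0.8 0 0 -0.4 1;0 0 0.8 0 0 0 1")

```text
clock: 10.8
eef_pos: [0.6151, 0.0988, 0.1713]
eef_rot: [3.141, -0.011, 0.113]
ft_force: [0.1, 0.0, -0.5]
gripper_width: 0.0853
gripper_force: 0.0
```

```bash
python3 - <<'E'
from h import *
go(.607,.314,.16,2.8)
P=env.snapshot("scene");r=env.masks_of("weight",P)[0];m=r["region"];ys,xs=np.nonzero(m);print(r["p"],m.sum(),xs.mean(),ys.mean())
c=np.argmin(ys);top=xs[ys<=ys.min()+2].mean(),ys.min()+1
print(plane(P,[top],.074)*1000, env.spot_in("weight",P)[:1])
cv2.imwrite("pics/s4.png",cv2.resize(P["img"][110:230,230:380],(750,600),interpolation=cv2.INTER_CUBIC))
E
```

```text
at [0.6151 0.0988 0.1713] [179.96  -0.65   6.48] w 0.0853 F [ 0.1  0.  -0.5] t 10.8
turn rz 0.74 shift [ 0.049 -4.307  0.226]
0.66 442 281.052036199095 187.10633484162895
[[610.97486663  98.25026302  74.        ]] [{'position': [0.6157, 0.0879, 0.0281], 'p': 0.56}]
```

View pics/s4.png

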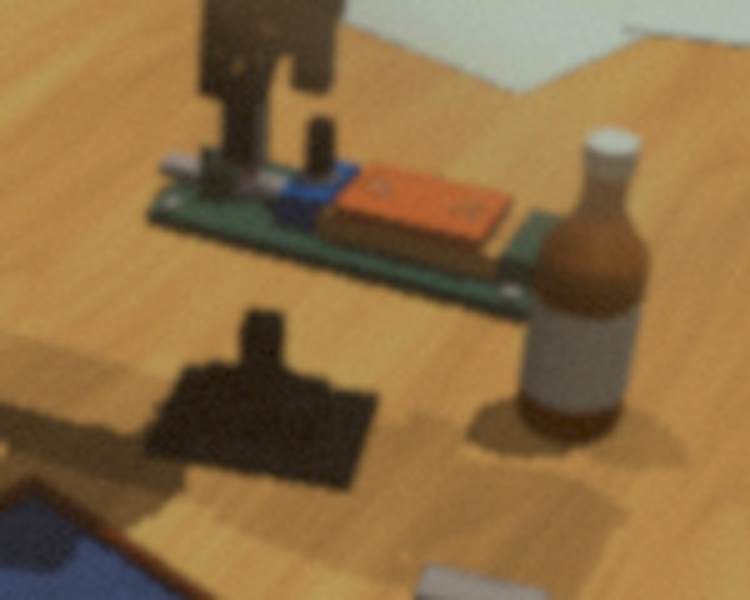

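The weight stands upright in the middle of the rubber mat, with its post top at (262,315). The copper tray is untouched at about (425,200), so that comes next.

jog_arm(increments="0 0 0.74 0 0 0 1;0 0 0 0 -0.862 0 1;0 0 0 0 -0.862 0 1;0 0 0 0 -0.862 0 1;0 0 0 0 -0.862 0 1;0 0 0 0 -0.862 0 1;0 0 0 0 0 0 1;0 0 0 0 0 0 1")

```text
clock: 11.75
eef_pos: [0.5998, 0.3144, 0.1628]
eef_rot: [3.141, 0.002, 0.054]
ft_force: [1.4, 0.2, 1.2]
gripper_width: 0.0855
gripper_force: 0.0
```

```bash
python3 - <<'E'
from h import *
go(.607,.314,.019,2.8)
E
```

```text
at [0.5998 0.3144 0.1628] [1.7994e+02 1.0000e-01 3.1100e+00] w 0.0855 F [1.4 0.2 1.2] t 11.75
turn rz 0.06 shift [0.144 0.015 2.876]
```

jog_arm(increments="0 0 0.06 0.144 0.015 0.7 1;0 0 0 0 0 0.7 1;0 0 0 0 0 0.6 1;0 0 0 0 0 0.35 1;0 0 0 0 0 0.2 1;0 0 0 0 0 0 1;0 0 0 0 0 0 1")

```text
clock: 12.45
eef_pos: [0.6089, 0.3135, 0.0379]
eef_rot: [-3.141, -0.002, 0.046]
ft_force: [-0.1, -0.3, -0.4]
gripper_width: 0.0854
gripper_force: 0.0
```

jog_arm(increments="0 0 0 0 0 0.1 1;0 0 0 0 0 0.1 1;0 0 0 0 0 0.1 1;0 0 0 0 0 0 1;0 0 0 0 0 0 1")

```text
clock: 12.95
eef_pos: [0.6075, 0.3134, 0.021]
eef_rot: [3.141, 0.001, 0.046]
ft_force: [-0.1, 0.8, 0.4]
gripper_width: 0.0852
gripper_force: 0.0
```

```bash
python3 - <<'E'
from h import *
go(.607,.314,.019,2.8)
E
```

```text
at [0.6075 0.3134 0.021 ] [1.7999e+02 3.0000e-02 2.6400e+00] w 0.0852 F [-0.1  0.8  0.4] t 12.95
turn rz -0.03 shift [-0.01  -0.013  0.04 ]
```

jog_arm(increments="0 0 0 0 0 0.04 0.6;0 0 0 0 0 0 0.6;0 0 0 0 0 0 0.6;0 0 0 0 0 0 0.6;0 0 0 0 0 0 0.6", newtons=30)

```text
clock: 13.45
eef_pos: [0.608, 0.3139, 0.0197]
eef_rot: [-3.141, -0.001, 0.046]
ft_force: [-0.2, 2.8, 0.6]
gripper_width: 0.0612
gripper_force: 33.6
```

```bash
python3 - <<'E'
from h import *
go(.607,.314,.019,2.8)
p=env.snapshot("scene");cv2.imwrite("pics/s5.png",cv2.resize(p["img"][110:190,260:350],(675,600),interpolation=cv2.INTER_CUBIC))
E
```

```text
at [0.608  0.3139 0.0197] [-1.7994e+02 -5.0000e-02  2.6400e+00] w 0.0612 F [-0.2  2.8  0.6] t 13.45
turn rz -0.03 shift [-0.021 -0.002  0.013]
```

View pics/s5.png

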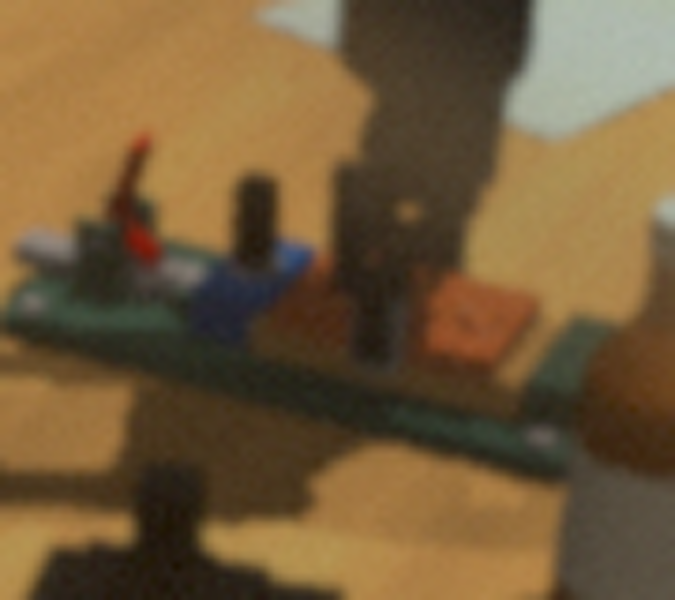

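The fingers hold the tray's long edges. The near tip, at (375,365), sits slightly below the rim, so I'll regrip about 4.5 mm higher to keep the tips from meeting the cork.

jog_arm(increments="0 0 0 0 0 0 0.8;0 0 0 0 0 0 0.8;0 0 0 0 0 -0.09 0.8;0 0 0 0 0 0 0.8;0 0 0 0 0 0 0.6;0 0 0 0 0 0 0.6;0 0 0 0 0 0 0.6;0 0 0 0 0 0 0.6", newtons=30)

```text
clock: 14.3
eef_pos: [0.6083, 0.3136, 0.0246]
eef_rot: [-3.141, -0.001, 0.046]
ft_force: [-0.5, -0.3, 5.2]
gripper_width: 0.0615
gripper_force: 34.8
```

jog_arm(increments="0 0 0 0 0 0 0.6;0 0 0 0 0 -0.2 0.6;0 0 0 0 0 -0.2 0.6;0 0 0 0 0 -0.5 0.6;0 0 0 0 0 -0.7 0.6;0 0 0 0 0 -0.7 0.6;0 0 0 0 0 -0.2 0.6;0 0 0 0 0 0 0.6")

```text
clock: 15.1
eef_pos: [0.6089, 0.3138, 0.1512]
eef_rot: [-3.14, -0.004, 0.046]
ft_force: [0.0, -0.3, -2.1]
gripper_width: 0.0608
gripper_force: 33.5
```

```bash
python3 - <<'E'
from h import *
go(.608,-.335,.13,13)
p=env.snapshot("scene");cv2.imwrite("pics/s6.png",cv2.resize(p["img"][80:190,240:360],(654,600),interpolation=cv2.INTER_CUBIC))
E
```

```text
at [0.6089 0.3138 0.1512] [-179.93   -0.24    2.64] w 0.0608 F [ 0.  -0.3 -2.1] t 15.1
turn rz -2.07 shift [-2.937 12.64   0.425]
```

View pics/s6.png

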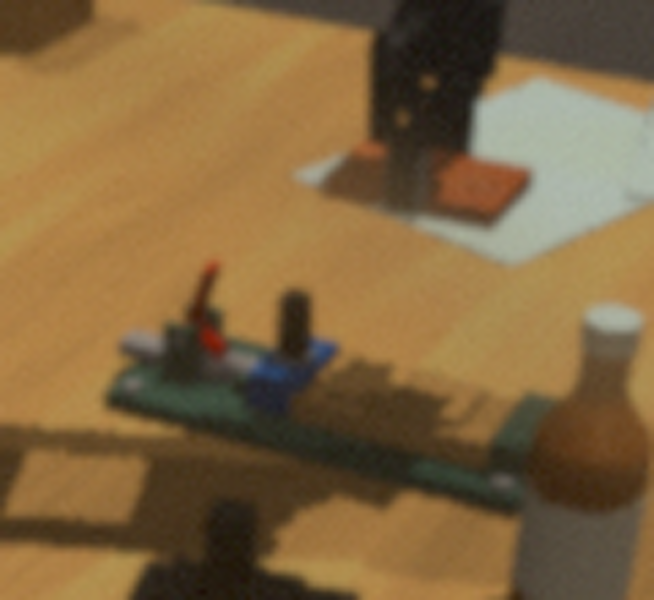

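The tray came up level in the fingers and the former stayed in the jig. I'll carry it to the cork mat, well above the weight.

jog_arm(increments="0 0 -0.69 0 0 0 0.6;0 0 -0.69 0 0 0 0.6;0 0 -0.69 0 0 0 0.6;0 0 0 -0.21 0.903 0 0.6;0 0 0 -0.21 0.903 0 0.6;0 0 0 -0.21 0.903 0 0.6;0 0 0 -0.21 0.903 0 0.6;0 0 0 -0.21 0.903 0 0.6")

```text
clock: 15.95
eef_pos: [0.6051, 0.0799, 0.1451]
eef_rot: [-3.14, 0.006, 0.227]
ft_force: [0.3, 0.3, -1.8]
gripper_width: 0.0612
gripper_force: 33.6
```

jog_arm(increments="0 0 0 -0.21 0.903 0 0.6;0 0 0 -0.21 0.903 0 0.6;0 0 0 -0.21 0.903 0 0.6;0 0 0 -0.21 0.903 0 0.6;0 0 0 -0.21 0.903 0 0.6;0 0 0 -0.21 0.903 0 0.6;0 0 0 -0.21 0.903 0 0.6;0 0 0 -0.21 0.903 0 0.6")

```text
clock: 16.75
eef_pos: [0.6047, -0.2901, 0.1448]
eef_rot: [-3.137, 0.004, 0.226]
ft_force: [1.7, 0.2, -2.8]
gripper_width: 0.061
gripper_force: 33.6
```

jog_arm(increments="0 0 0 -0.21 0.903 0.4 0.6;0 0 0 0 0 0.5 0.6;0 0 0 0 0 0.5 0.6;0 0 0 0 0 0.5 0.6;0 0 0 0 0 0.4 0.6;0 0 0 0 0 0.2 0.6;0 0 0 0 0 0 0.6;0 0 0 0 0 0 0.6")

```text
clock: 17.55
eef_pos: [0.6064, -0.3349, 0.0235]
eef_rot: [-3.141, 0.001, 0.227]
ft_force: [1.1, 0.7, -0.8]
gripper_width: 0.0611
gripper_force: 33.8
```

```bash
python3 - <<'E'
from h import *
go(.608,-.335,.0026,13)
for n in("top","scene"):
    p=env.snapshot(n);r=env.masks_of("copper_tray",p)[0];print(r["p"],r["region"].sum(),rect(p,r["region"],.032))
    if n=="scene": cv2.imwrite("pics/s7.png",cv2.resize(p["img"][250:360,110:240],(709,600),interpolation=cv2.INTER_CUBIC))
E
```

```text
at [ 0.6064 -0.3349  0.0235] [-1.7996e+02  3.0000e-02  1.2990e+01] w 0.0611 F [ 1.1  0.7 -0.8] t 17.55
turn rz -0.0 shift [0.031 0.009 0.418]
0.93 351 (array([ 634.4, -329. ]), array([66.4, 35.3]), -75.7)
0.63 919 (array([ 619. , -330.5]), array([70.1, 67.6]), 13.0)
```

View pics/s7.png

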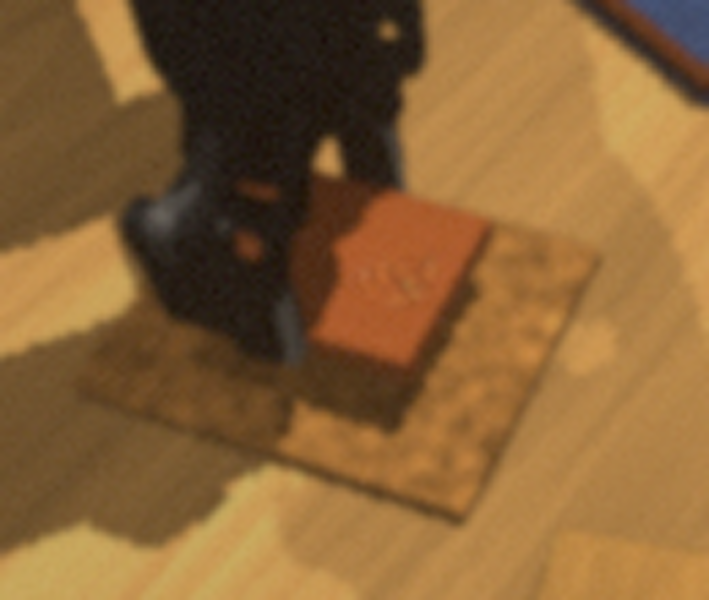

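The tray hangs square over the cork mat with an even margin on the visible sides, at about (390,290). I'll lower it slowly.

jog_arm(increments="0 0 0 0.03 0 0.15 0.6;0 0 0 0 0 0.12 0.6;0 0 0 0 0 0.05 0.6;0 0 0 0 0 0 0.6;0 0 0 0 0 0 0.6")

```text
clock: 18.25
eef_pos: [0.6079, -0.3347, 0.0077]
eef_rot: [-3.141, 0.0, 0.227]
ft_force: [0.1, 0.1, -2.7]
gripper_width: 0.0612
gripper_force: 33.8
```

jog_arm(increments="0 0 0 0 0 0.03 0.6;0 0 0 0 0 0.02 0.6;0 0 0 0 0 0 0.6")

```text
clock: 18.55
eef_pos: [0.608, -0.3348, 0.0054]
eef_rot: [-3.142, 0.0, 0.227]
ft_force: [0.0, 0.3, -1.7]
gripper_width: 0.061
gripper_force: 33.8
```

jog_arm(increments="0 0 0 0 0 0.02 0.6;0 0 0 0 0 0.01 0.6;0 0 0 0 0 0 0.6")

```text
clock: 18.85
eef_pos: [0.608, -0.3347, 0.0039]
eef_rot: [-3.141, 0.0, 0.227]
ft_force: [0.4, 0.5, -2.0]
gripper_width: 0.0606
gripper_force: 33.8
```

jog_arm(increments="0 0 0 0 0 0.02 0.6;0 0 0 0 0 0.01 0.6;0 0 0 0 0 0 0.6")

```text
clock: 19.15
eef_pos: [0.6081, -0.3349, 0.0028]
eef_rot: [3.142, -0.0, 0.227]
ft_force: [-1.1, 0.7, 0.4]
gripper_width: 0.0613
gripper_force: 35.0
```

jog_arm(increments="0 0 0 0 0 0.01 0.6;0 0 0 0 0 0 0.6")

```text
clock: 19.35
eef_pos: [0.6082, -0.3349, 0.0028]
eef_rot: [3.142, 0.0, 0.227]
ft_force: [-3.7, 1.9, 4.9]
gripper_width: 0.0609
gripper_force: 37.5
```

jog_arm(increments="0 0 0 0 0 0 0.8;0 0 0 0 0 0 0.9;0 0 0 0 0 0 1;0 0 0 0 0 -0.2 1;0 0 0 0 0 -0.6 1;0 0 0 0 0 -0.8 1;0 0 0 0 0 -0.8 1;0 0 0 0 0 -0.8 1")

```text
clock: 20.15
eef_pos: [0.608, -0.3348, 0.1644]
eef_rot: [3.141, -0.001, 0.227]
ft_force: [1.0, -0.5, 0.8]
gripper_width: 0.0853
gripper_force: 0.0
```

jog_arm(increments="0 0 0.7 0 0 0 0;0 0 0.7 0 0 0 0;0 0 0.7 0 0 0 0;0 0 0 0 0 0 0;0 0 0 0 0 0 0", newtons=60)

```text
clock: 20.65
eef_pos: [0.6081, -0.3348, 0.1624]
eef_rot: [3.141, -0.0, 0.045]
ft_force: [-0.7, -0.4, -0.2]
gripper_width: 0.0121
gripper_force: 0.0
```

```bash
python3 - <<'E'
from h import *
go(.5055,.312,.16,2.5)
p=env.snapshot("top");q=env.snapshot("scene")
for t in("copper_tray","cork_mat"):
  for s,z in((p,.019),(q,.019)):
    for r in env.masks_of(t,s)[:1]:print(t,r["p"],r["region"].sum(),rect(s,r["region"],z))
cv2.imwrite("pics/m8.png",np.hstack([cv2.resize(p["img"][160:240,340:410],(420,480),interpolation=cv2.INTER_CUBIC),cv2.resize(q["img"][270:350,110:230],(380,480))*0 if 0 else cv2.resize(q["img"][275:345,120:175+50],(380,480))]))
E
```

```text
at [ 0.6081 -0.3348  0.1624] [ 1.7998e+02 -2.0000e-02  2.5600e+00] w 0.0121 F [-0.7 -0.4 -0.2] t 20.65
turn rz 0.01 shift [ -1.486 -13.014   0.049]
copper_tray 0.73 817 (array([ 606.3, -334.6]), array([97.6, 67.1]), 12.7)
copper_tray 0.82 1541 (array([ 610.6, -337.5]), array([100.2,  68.7]), 12.2)
cork_mat 0.57 1372 (array([ 605.6, -329.8]), array([150.4, 116.3]), 13.1)
cork_mat 0.82 2369 (array([ 617.7, -342.2]), array([150.5, 110.3]), 13.2)
```

View pics/m8.png

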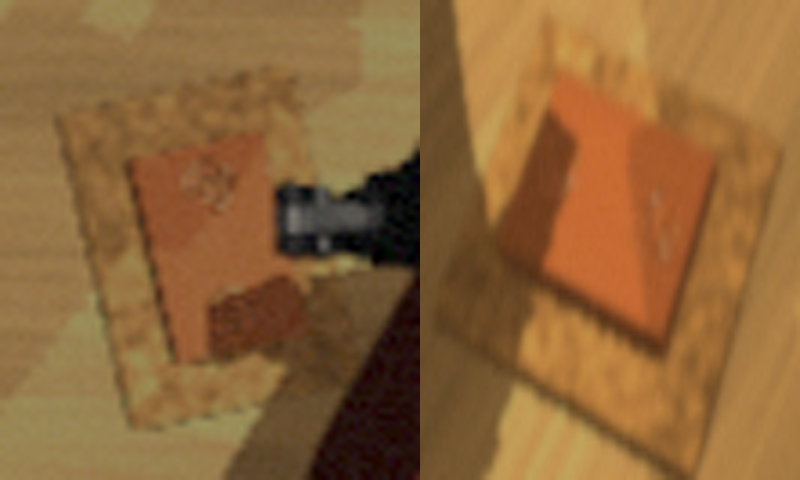

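The copper tray lies flat in the middle of the cork mat, corners at about (130,158), (262,132) and (175,362) in the left panel. Next is the pawl, with the fingers shut.

jog_arm(increments="0 0 0 -0.106 -0.93 0 0;0 0 0 -0.106 -0.93 0 0;0 0 0 -0.106 -0.93 0 0;0 0 0 -0.106 -0.93 0 0;0 0 0 -0.106 -0.93 0 0;0 0 0 -0.106 -0.93 0 0;0 0 0 -0.106 -0.93 0 0")

```text
clock: 21.65
eef_pos: [0.5563, -0.0095, 0.1622]
eef_rot: [3.142, -0.001, 0.043]
ft_force: [0.5, 0.3, 0.2]
gripper_width: -0.0001
gripper_force: 0.0
```

jog_arm(increments="0 0 0 -0.106 -0.93 0 0;0 0 0 -0.106 -0.93 0 0;0 0 0 -0.106 -0.93 0 0;0 0 0 -0.106 -0.93 0 0;0 0 0 -0.106 -0.93 0 0;0 0 0 -0.106 -0.93 0 0;0 0 0 -0.106 -0.93 0 0;0 0 0 0 0 0 0")

```text
clock: 22.45
eef_pos: [0.5043, 0.3171, 0.1622]
eef_rot: [-3.14, -0.0, 0.05]
ft_force: [-0.2, -1.1, 0.5]
gripper_width: 0.0001
gripper_force: 0.0
```

jog_arm(increments="0 0 0 0 0 0.3 0;0 0 0 0 0 0 0;0 0 0 0 0 0 0")

```text
clock: 22.75
eef_pos: [0.5053, 0.3109, 0.1455]
eef_rot: [3.14, 0.002, 0.042]
ft_force: [-0.2, -0.4, -0.1]
gripper_width: -0.0001
gripper_force: 0.0
```

```bash
python3 - <<'E'
from h import *
go(.5055,.312,.060,2.5)
q=env.snapshot("scene");cv2.imwrite("pics/s9.png",cv2.resize(q["img"][90:180,250:350],(667,600),interpolation=cv2.INTER_CUBIC))
E
```

```text
at [0.5053 0.3109 0.1455] [1.7994e+02 1.3000e-01 2.3800e+00] w -0.0001 F [-0.2 -0.4 -0.1] t 22.75
turn rz -0.02 shift [ 0.005 -0.023  1.711]
```

View pics/s9.png

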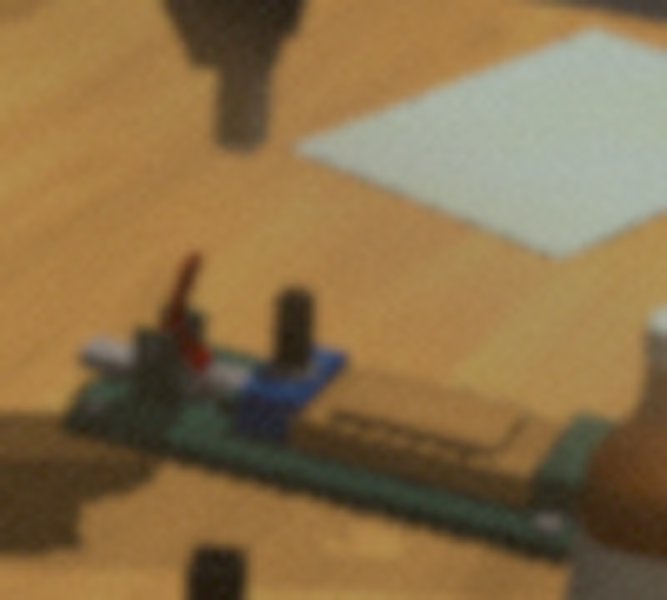

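The shut fingers, at (243,140), are above the gap between lever (190,258) and knob (295,295). I'll go down and push back.

jog_arm(increments="0 0 0 0 -0.02 0.5 0;0 0 0 0 0 0.6 0;0 0 0 0 0 0.4 0;0 0 0 0 0 0.2 0;0 0 0 0 0 0 0;0 0 0 0 0 0 0")

```text
clock: 23.4
eef_pos: [0.5066, 0.3133, 0.0632]
eef_rot: [-3.141, -0.002, 0.043]
ft_force: [0.1, -0.3, 0.5]
gripper_width: -0.0
gripper_force: 0.0
```

jog_arm(increments="0 0 0 -0.1 0 0 0;0 0 0 -0.1 0 0 0;0 0 0 -0.1 0 0 0;0 0 0 -0.1 0 0 0;0 0 0 0 0 0 0")

```text
clock: 23.9
eef_pos: [0.4896, 0.3131, 0.0644]
eef_rot: [-3.14, -0.012, 0.044]
ft_force: [11.3, -0.3, -2.8]
gripper_width: -0.0002
gripper_force: 5.6
```

jog_arm(increments="0 0 0 -0.1 0 0 0;0 0 0 -0.1 0 0 0;0 0 0 -0.06 0 0 0;0 0 0 0 0 0 0")

```text
clock: 24.3
eef_pos: [0.4717, 0.312, 0.0619]
eef_rot: [-3.142, 0.001, 0.044]
ft_force: [0.4, 0.1, 0.6]
gripper_width: 0.0
gripper_force: 0.4
```

```bash
python3 - <<'E'
from h import *
go(.468,.310,.060,2.5)
q=env.snapshot("scene");cv2.imwrite("pics/s10.png",cv2.resize(q["img"][90:180,250:350],(667,600),interpolation=cv2.INTER_CUBIC))
E
```

```text
at [0.4717 0.312  0.0619] [-1.80e+02  5.00e-02  2.51e+00] w 0.0 F [0.4 0.1 0.6] t 24.3
turn rz 0.0 shift [-0.076  0.038  0.038]
```

View pics/s10.png

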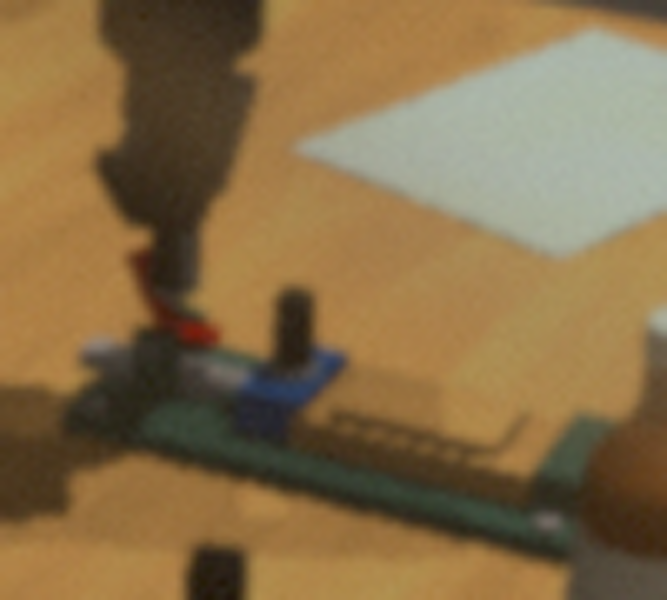

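The pawl has swung up: the lever leans back at (145,265) and the red nose is raised at (205,333). I'll push a little further, watching the force.

jog_arm(increments="0 0 0 -0.04 0 0 0;0 0 0 -0.04 0 0 0;0 0 0 0 0 0 0")

```text
clock: 24.65
eef_pos: [0.4681, 0.3116, 0.0616]
eef_rot: [3.141, 0.001, 0.043]
ft_force: [0.9, 0.4, -0.5]
gripper_width: 0.0001
gripper_force: 0.1
```

jog_arm(increments="0 0 0 0.2 0 0 0;0 0 0 0.3 0 0 0;0 0 0 0 0 -0.5 0;0 0 0 0 0 -0.5 1;0 0 0 0 0 0 1;0 0 0 0 0 0 1;0 0 0 0 0 0 1")

```text
clock: 25.35
eef_pos: [0.493, 0.3124, 0.1105]
eef_rot: [3.141, 0.002, 0.043]
ft_force: [-0.5, 0.8, 0.0]
gripper_width: 0.0579
gripper_force: 0.0
```

```bash
python3 - <<'E'
from h import *
go(.538,.313,.049,2.5)
E
```

```text
at [0.493  0.3124 0.1105] [1.7995e+02 1.3000e-01 2.4800e+00] w 0.0579 F [-0.5  0.8  0. ] t 25.35
turn rz -0.0 shift [0.9   0.028 1.229]
```

jog_arm(increments="0 0 0 0.45 0.01 0 1;0 0 0 0.45 0.01 0 1;0 0 0 0 0 0.4 1;0 0 0 0 0 0.4 1;0 0 0 0 0 0.3 1;0 0 0 0 0 0.15 1;0 0 0 0 0 0 1;0 0 0 0 0 0 1")

```text
clock: 26.15
eef_pos: [0.5388, 0.314, 0.0498]
eef_rot: [-3.141, -0.0, 0.044]
ft_force: [0.5, 0.5, 0.3]
gripper_width: 0.0853
gripper_force: 0.0
```

jog_arm(increments="0 0 0 0 0 0 0.1;0 0 0 0 0 0 0.1;0 0 0 0 0 0 0.1;0 0 0 0 0 0 0.1;0 0 0 0 0 0 0.1;0 0 0 0 0 0 0.1;0 0 0 0 0 0 0.1", newtons=40)

```text
clock: 26.85
eef_pos: [0.5388, 0.3156, 0.0502]
eef_rot: [-3.138, -0.001, 0.043]
ft_force: [-0.8, 5.2, 0.3]
gripper_width: 0.0184
gripper_force: 39.5
```

jog_arm(increments="0 0 0 -0.1 0 0 0.1;0 0 0 -0.1 0 0 0.1;0 0 0 0 0 0 0.1")

```text
clock: 27.15
eef_pos: [0.5289, 0.3151, 0.0502]
eef_rot: [-3.138, -0.002, 0.043]
ft_force: [0.3, 6.4, -0.9]
gripper_width: 0.0185
gripper_force: 39.8
```

jog_arm(increments="0 0 0 -0.1 0 0 0.1;0 0 0 -0.1 0 0 0.1;0 0 0 -0.06 0 0 0.1;0 0 0 0 0 0 0.1")

```text
clock: 27.55
eef_pos: [0.5161, 0.3145, 0.0502]
eef_rot: [-3.138, -0.002, 0.043]
ft_force: [0.3, 4.9, -1.8]
gripper_width: 0.0185
gripper_force: 40.0
```

jog_arm(increments="0 0 0 0 0 0 1;0 0 0 0 0 0 1;0 0 0 0 0 0 1;0 0 0 0 0 0 1;0 0 0 0 0 -0.3 1;0 0 0 0 0 -0.7 1;0 0 0 0 0 -0.8 1;0 0 0 0 0 -0.6 1")

```text
clock: 28.35
eef_pos: [0.5165, 0.3131, 0.1735]
eef_rot: [-3.14, -0.003, 0.043]
ft_force: [0.5, -0.7, -0.2]
gripper_width: 0.0854
gripper_force: 0.0
```

jog_arm(increments="0 0 0 0 1 0 1;0 0 0 0 1 0 1;0 0 0 0 1 0 1;0 0 0 0 0 0 1")

```text
clock: 28.75
eef_pos: [0.5228, 0.1583, 0.171]
eef_rot: [3.14, -0.002, 0.037]
ft_force: [-0.1, 0.7, -0.3]
gripper_width: 0.0851
gripper_force: 0.0
```

```bash
python3 - <<'E'
from h import *
go(.608,.3155,.2,2.5)
q=env.snapshot("scene");p=env.snapshot("top")
for t,z in(("bar",.037),("former",.03),("pawl",.06),("jig",.012)):
    for s in(p,q):
        r=env.masks_of(t,s)[:1]
        if r: print(t,round(r[0]["p"],2),r[0]["region"].sum(),rect(s,r[0]["region"],z))
cv2.imwrite("pics/m11.png",np.hstack([cv2.resize(p["img"][160:270,110:170],(327,600),interpolation=cv2.INTER_CUBIC),cv2.resize(q["img"][110:190,255:318],(473,600),interpolation=cv2.INTER_CUBIC)]))
E
```

```text
at [0.5228 0.1583 0.171 ] [ 1.7991e+02 -1.0000e-01  2.1400e+00] w 0.0851 F [-0.1  0.7 -0.3] t 28.75
turn rz -0.07 shift [ 1.84  -3.067 -0.581]
bar 0.88 311 (array([511.6, 318.6]), array([149.2,  51.8]), -79.1)
former 0.63 879 (array([611.6, 313.9]), array([109.9,  58.5]), 1.3)
former 0.82 484 (array([611.4, 302.8]), array([120.8,  85.2]), 2.6)
pawl 0.56 58 (array([462.8, 305. ]), array([92.7, 20.7]), -36.2)
jig 0.92 1009 (array([623.9, 316.8]), array([139. , 103.4]), 1.3)
jig 0.97 1206 (array([541.1, 336.7]), array([307.3, 189.1]), 3.2)
```

View pics/m11.png

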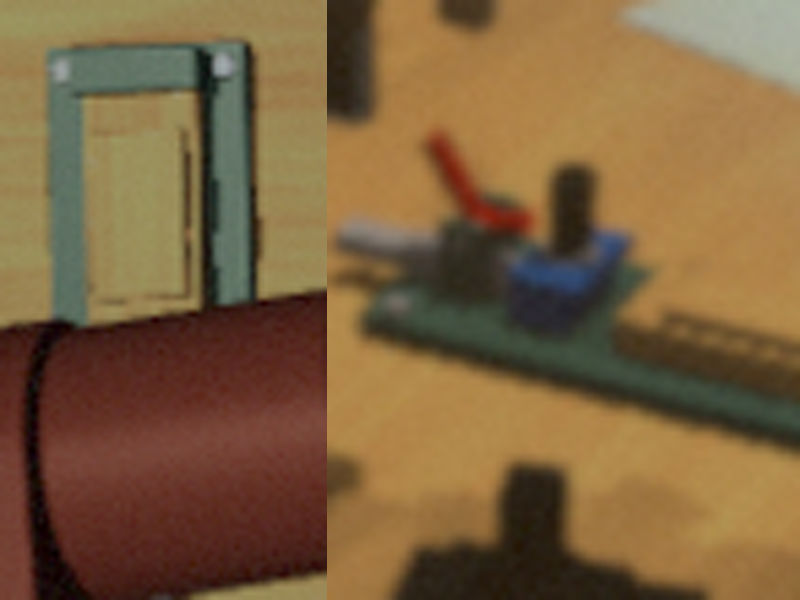

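The right panel shows the pawl up, lever back at (437,135), and the blue bar pulled back with a clear gap to the former at (630,290). Now the former.

jog_arm(increments="0 0 -0.07 0.3 -0.5 0 1;0 0 0 0.3 -0.5 0 1;0 0 0 0.3 -0.5 0 1;0 0 0 0.3 -0.5 0 1;0 0 0 0.3 -0.5 0 1;0 0 0 0.32 -0.55 0 1;0 0 0 0 0 0.4 1;0 0 0 0 0 0 1")

```text
clock: 30.05
eef_pos: [0.6039, 0.3202, 0.1459]
eef_rot: [3.14, 0.006, 0.051]
ft_force: [-1.3, -0.5, -0.2]
gripper_width: 0.0852
gripper_force: 0.0
```

```bash
python3 - <<'E'
from h import *
go(.6075,.3145,.010,2.5)
E
```

```text
at [0.6039 0.3202 0.1459] [179.89   0.32   2.94] w 0.0852 F [-1.3 -0.5 -0.2] t 30.05
turn rz 0.09 shift [0.067 0.117 2.718]
```

jog_arm(increments="0 0 0 0 0 0.6 1;0 0 0 0 0 0.6 1;0 0 0 0 0 0.5 1;0 0 0 0 0 0 1;0 0 0 0 0 0 1")

```text
clock: 30.55
eef_pos: [0.6055, 0.3195, 0.0648]
eef_rot: [3.141, 0.001, 0.049]
ft_force: [-0.7, 0.3, 0.4]
gripper_width: 0.0852
gripper_force: 0.0
```

```bash
python3 - <<'E'
from h import *
go(.6075,.3145,.010,2.5)
E
```

```text
at [0.6055 0.3195 0.0648] [1.7998e+02 4.0000e-02 2.8300e+00] w 0.0852 F [-0.7  0.3  0.4] t 30.55
turn rz 0.07 shift [0.036 0.101 1.096]
```

jog_arm(increments="0 0 0.07 0.036 0.1 0.4 1;0 0 0 0 0 0.35 1;0 0 0 0 0 0.2 1;0 0 0 0 0 0.1 1;0 0 0 0 0 0 1;0 0 0 0 0 0 1")

```text
clock: 31.15
eef_pos: [0.6081, 0.3151, 0.0126]
eef_rot: [-3.141, -0.001, 0.044]
ft_force: [-1.1, -0.2, -0.1]
gripper_width: 0.0853
gripper_force: 0.0
```

jog_arm(increments="0 0 0 0 0 0.03 0.5;0 0 0 0 0 0 0.5;0 0 0 0 0 0 0.5;0 0 0 0 0 0 0.5;0 0 0 0 0 0 0.5;0 0 0 0 0 0 0.5;0 0 0 0 0 0 0.5", newtons=60)

```text
clock: 31.85
eef_pos: [0.6084, 0.3152, 0.0116]
eef_rot: [-3.141, -0.001, 0.043]
ft_force: [-1.5, 0.6, 5.6]
gripper_width: 0.0546
gripper_force: 67.6
```

```bash
python3 - <<'E'
from h import *
go(.6075,.3145,.010,2.5)
E
```

```text
at [0.6084 0.3152 0.0116] [-1.7996e+02 -8.0000e-02  2.4900e+00] w 0.0546 F [-1.5  0.6  5.6] t 31.85
turn rz -0.0 shift [-0.018  0.013  0.031]
```

jog_arm(increments="0 0 0 0 0 -0.1 0.5;0 0 0 0 0 -0.1 0.5;0 0 0 0 0 -0.2 0.5;0 0 0 0 0 -0.4 0.5;0 0 0 0 0 -0.6 0.5;0 0 0 0 0 -0.6 0.5;0 0 0 0 0 -0.6 0.5;0 0 0 0 0 0 0.5")

```text
clock: 32.65
eef_pos: [0.6109, 0.316, 0.1474]
eef_rot: [-3.138, -0.01, 0.043]
ft_force: [0.4, 0.6, -0.4]
gripper_width: 0.0546
gripper_force: 66.9
```

```bash
python3 - <<'E'
from h import *
go(.5975,-.0995,.14,-15.3)
q=env.snapshot("scene");p=env.snapshot("top")
for s in(p,q):
    r=env.masks_of("former",s)[:1]
    if r: print(round(r[0]["p"],2),r[0]["region"].sum(),rect(s,r[0]["region"],.16))
for t in("former_rack",):
    for s,z in((p,.014),(p,.006),(q,.006)):
        for r in env.masks_of(t,s)[:1]: print(t,round(r["p"],2),r["region"].sum(),rect(s,r["region"],z))
# blue felt by colour: inner floor
for s in(p,q):
    im=s["img"].astype(int);hsv=cv2.cvtColor(s["img"],cv2.COLOR_BGR2HSV)
    m=((hsv[...,0]>100)&(hsv[...,0]<130)&(hsv[...,1]>80)).astype(np.uint8)
    R=env.masks_of("former_rack",s)[0]["region"];m=cv2.morphologyEx(m*cv2.dilate(R.astype(np.uint8),np.ones((5,5))),cv2.MORPH_CLOSE,np.ones((3,3)))
    print("felt",m.sum(),rect(s,m,.006),rect(s,m,.014))
E
```

```text
at [0.6109 0.316  0.1474] [-179.81   -0.58    2.48] w 0.0546 F [ 0.4  0.6 -0.4] t 32.65
turn rz 3.56 shift [1.934 8.086 0.147]
0.92 719 (array([572.6, 305.4]), array([46.5, 46. ]), 1.2)
0.73 499 (array([644.4, 315.8]), array([111.3,  61.6]), -70.2)
former_rack 0.96 3003 (array([596.4, -98.3]), array([167.3, 140.2]), -15.3)
former_rack 0.96 3003 (array([596.7, -99.2]), array([168.6, 141.3]), -15.3)
former_rack 0.69 3047 (array([597. , -98.7]), array([179.5, 146.7]), -15.4)
felt 2305 (array([ 598.4, -100.9]), array([148.6, 118.6]), -15.1) (array([ 598.1, -100. ]), array([147.4, 117.7]), -15.1)
felt 1747 (array([597. , -94.9]), array([137.8, 109.3]), -15.3) (array([ 602.2, -102. ]), array([135.8, 107.7]), -15.3)
```

jog_arm(increments="0 0 0.89 0 0 0 0.5;0 0 0.89 0 0 0 0.5;0 0 0.89 0 0 0 0.5;0 0 0.89 0 0 0 0.5;0 0 0 0.215 0.898 0 0.5;0 0 0 0.215 0.898 0 0.5;0 0 0 0.215 0.898 0 0.5;0 0 0 0.215 0.898 0 0.5")

```text
clock: 33.9
eef_pos: [0.6013, 0.1287, 0.14]
eef_rot: [3.141, 0.0, -0.267]
ft_force: [0.7, 0.1, -1.9]
gripper_width: 0.0547
gripper_force: 66.8
```

jog_arm(increments="0 0 0 0.215 0.898 0 0.5;0 0 0 0.215 0.898 0 0.5;0 0 0 0.215 0.898 0 0.5;0 0 0 0.215 0.898 0 0.5;0 0 0 0.215 0.898 0 0.5;0 0 0 0 0 0.4 0.5;0 0 0 0 0 0.6 0.5;0 0 0 0 0 0 0.5")

```text
clock: 34.7
eef_pos: [0.5906, -0.1, 0.0853]
eef_rot: [-3.141, 0.01, -0.268]
ft_force: [-0.3, 0.8, -2.9]
gripper_width: 0.0547
gripper_force: 66.7
```

jog_arm(increments="0 0 0 0 0 0.6 0.5;0 0 0 0 0 0.4 0.5;0 0 0 0 0 0 0.5;0 0 0 0 0 0 0.5")

```text
clock: 35.1
eef_pos: [0.5947, -0.1003, 0.0413]
eef_rot: [3.142, -0.0, -0.267]
ft_force: [0.7, -0.3, -0.8]
gripper_width: 0.0542
gripper_force: 66.8
```

```bash
python3 - <<'E'
from h import *
go(.598,-.100,.0056,-15.2)
q=env.snapshot("scene");p=env.snapshot("top")
for s in(p,q):
    for r in env.masks_of("former",s)[:1]: print(round(r["p"],2),r["region"].sum(),rect(s,r["region"],.065))
    ys,xs=np.nonzero(r["region"]);print(xs.min(),xs.max(),ys.min(),ys.max())
cv2.imwrite("pics/p12.png",cv2.resize(q["img"][190:270,190:290],None,fx=6,fy=6,interpolation=cv2.INTER_CUBIC))
E
```

```text
at [ 0.5947 -0.1003  0.0413] [ 1.800e+02 -2.000e-02 -1.528e+01] w 0.0542 F [ 0.7 -0.3 -0.8] t 35.1
turn rz -0.02 shift [ 0.063 -0.023  0.714]
0.69 134 (array([546.8, -95.8]), array([35.2, 26.2]), 71.6)
283 297 216 228
0.69 762 (array([ 616.8, -118. ]), array([107.5,  69.6]), -14.1)
228 261 206 241
```

jog_arm(increments="0 0 0 0.06 -0.02 0.3 0.5;0 0 0 0 0 0.25 0.5;0 0 0 0 0 0.08 0.5;0 0 0 0 0 0 0.5;0 0 0 0 0 0 0.5")

```text
clock: 35.8
eef_pos: [0.5973, -0.1003, 0.0086]
eef_rot: [3.142, 0.001, -0.267]
ft_force: [0.3, 0.3, -2.4]
gripper_width: 0.0543
gripper_force: 66.9
```

jog_arm(increments="0 0 0 0 0 0.03 0.5;0 0 0 0 0 0.01 0.5;0 0 0 0 0 0 0.5")

```text
clock: 36.1
eef_pos: [0.5976, -0.1004, 0.0072]
eef_rot: [-3.142, -0.0, -0.267]
ft_force: [-0.1, -0.2, -2.2]
gripper_width: 0.0544
gripper_force: 66.9
```

jog_arm(increments="0 0 0 0 0 0.02 0.5;0 0 0 0 0 0 0.5")

```text
clock: 36.3
eef_pos: [0.5974, -0.1003, 0.006]
eef_rot: [-3.142, 0.0, -0.267]
ft_force: [0.5, 0.9, -1.5]
gripper_width: 0.0546
gripper_force: 66.9
```

jog_arm(increments="0 0 0 0 0 0.02 0.5;0 0 0 0 0 0 0.5")

```text
clock: 36.5
eef_pos: [0.5976, -0.1004, 0.0056]
eef_rot: [-3.142, 0.0, -0.267]
ft_force: [-2.2, 0.5, 2.9]
gripper_width: 0.0541
gripper_force: 67.3
```

jog_arm(increments="0 0 0 0 0 0.01 0.5;0 0 0 0 0 0 0.5")

```text
clock: 36.7
eef_pos: [0.5976, -0.1004, 0.0056]
eef_rot: [-3.142, 0.0, -0.267]
ft_force: [-3.6, 1.0, 6.7]
gripper_width: 0.0543
gripper_force: 67.9
```

jog_arm(increments="0 0 0 0 0 0 0.75;0 0 0 0 0 0 0.75;0 0 0 0 0 0 0.75;0 0 0 0 0 -0.2 0.75;0 0 0 0 0 -0.5 0.75;0 0 0 0 0 -0.8 0.75;0 0 0 0 0 -0.8 0.75;0 0 0 0 0 -0.8 0.75")

```text
clock: 37.5
eef_pos: [0.5974, -0.1003, 0.1617]
eef_rot: [-3.142, -0.001, -0.267]
ft_force: [0.7, 0.6, -0.5]
gripper_width: 0.0642
gripper_force: 0.0
```

jog_arm(increments="0 0 0 -0.8 0 0 0.75;0 0 0 -0.8 0 0 0.75;0 0 0 -0.8 0 0 0.75;0 0 0 0 0 0 0.75;0 0 0 0 0 0 0.75")

```text
clock: 38.0
eef_pos: [0.4815, -0.0685, 0.1602]
eef_rot: [3.142, -0.002, -0.267]
ft_force: [1.1, -0.8, 1.5]
gripper_width: 0.0639
gripper_force: 0.0
```

```bash
python3 - <<'E'
from h import *
go(.598,-.100,.0056,-15.2)
q=env.snapshot("scene");p=env.snapshot("top")
for t,z in(("former",.024),("former_rack",.014),("bar",.037),("pawl",.06),("weight",.03),("copper_tray",.019),("bottle",.1)):
    for n,s in(("t",p),("s",q)):
        for r in env.masks_of(t,s)[:1]: print(t,n,round(r["p"],2),r["region"].sum(),rect(s,r["region"],z))
a,e=[cv2.resize(x,(400,400),interpolation=cv2.INTER_CUBIC) for x in(p["img"][155:255,240:340],q["img"][185:285,190:290])]
cv2.imwrite("pics/m12.png",np.hstack([a,e]))
E
```

```text
at [ 0.4815 -0.0685  0.1602] [ 1.800e+02 -1.100e-01 -1.531e+01] w 0.0639 F [ 1.1 -0.8  1.5] t 38.0
turn rz -0.02 shift [ 2.413e+00 -3.000e-03  3.091e+00]
former t 0.66 954 (array([596. , -99.8]), array([123.2,  59.9]), -14.6)
former s 0.78 1030 (array([ 602.6, -108.3]), array([133. ,  66.1]), -15.4)
former_rack t 0.78 2098 (array([597.4, -98.3]), array([166.9, 138.8]), -14.5)
former_rack s 0.58 2073 (array([ 602.8, -105.5]), array([177.9, 142.8]), -14.8)
bar t 0.89 488 (array([506.4, 311. ]), array([60.9, 47.4]), -89.8)
bar s 0.76 288 (array([510.4, 318.5]), array([152.1,  49.1]), -77.2)
pawl t 0.61 137 (array([467.5, 308.9]), array([56. , 19.8]), -8.2)
pawl s 0.57 61 (array([470.9, 298.6]), array([84.6, 23. ]), -31.0)
weight t 0.57 365 (array([609. ,  96.3]), array([69. , 40.4]), 15.8)
weight s 0.91 522 (array([603.5, 108.4]), array([133.9,  72.4]), -63.2)
copper_tray t 0.69 844 (array([ 605. , -332.6]), array([97.2, 66.7]), 12.4)
copper_tray s 0.58 1563 (array([ 611.3, -337.9]), array([100.3,  67.6]), 13.0)
bottle t 0.57 620 (array([745. , 192.9]), array([85.8, 56.7]), 45.4)
bottle s 0.75 1175 (array([753.9, 191.3]), array([321.5,  58.7]), -73.3)
```

The numbers agree in both views: the former is centred and aligned in its tray, and the weight, copper tray, bottle, bar and pawl are as intended. The arm is clear, so I'm handing in.

```bash
python3 -c "
from workcell import env
print(env.finish_job())"
```

```text
the job is handed in; nothing more can be done
None
```

I carried out the whole job in the order asked and handed it in at about 38 s: weight on the rubber mat, copper tray on the cork, pawl up, clamp open, former centred in its storage tray. In the last camera measurements every piece was in place and the bottle had not moved; the verdict was not shown.

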